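# Fetch the tip-cleaning cup from behind the bottles

## Robot

A 6-joint arm with a two-finger parallel gripper is mounted at the origin on the work surface. World frame = base frame: x ahead of the robot, y to its left, z up, the work surface at z = 0. Lengths are in m, angles in rad, forces in N, time in s.
With the tool pointing down it reaches from about 0.275 to 0.975 m from the base axis. Payload 8.4 kg.
Tool frame: the origin (TCP) lies at the very end of the fingers, on their centre line; the grasp point (between the pads) lies 19 mm behind it; z points along the fingers, y is the line along which they close (so a half turn about z gives the same grasp; the last joint's range is limited). The gripper opens to 92 mm and grips with 3 to 60 N. Pads are 20 mm wide; open, the fingers measure 128 mm over their backs; the gripper's body (75 mm by 189 mm) begins 69 mm behind the grasp point.
Start: joints at [1.182, 0.353, 1.633, -0, 1.155, -0.002], TCP at [0.236, 0.579, 0.215] pointing down, gripper open.
Joint ranges: [-2.63, 2.63], [-0.92, 2.1], [0.06, 2.66], [-1.3, 4.44], [0, 2.69], [-3.02, 3.02]. Speed limits (rad/s): [2.22, 2.22, 2.79, 3.14, 3.14, 3.14].

## Interface

Orientations are given as a 3x3 rotation matrix whose columns are the frame's x, y, z axes.
In Python, from plant import manip gives the robot as it stands.
- The arm moves only by the tool move_arm, never from a script. Its argument "steps" is a list that holds one entry, the list of rows, each a list of 5 numbers: the shift along the tool's x, y, z in cm, then the turn about the tool's z in rad, then the closure, from -1 (fully open) to 1 (shut). A call has 1 to 20 rows; each row shifts and turns the commanded pose from where the row before left it, along the tool's axes as they then stand; what a row does not reach is not made up. A row lasts 1/8 s, in which the tool goes at most 62.5 mm and 10.7 degrees, less where a joint would pass 70% of its speed; a pose out of reach is approached as far as the arm can. A call with a gripper value outside its range is refused whole. The fingers move at their own pace and stop on an object; the grip force is fixed at half the most. Time passes only in rows, so rows that do not move let the fingers close. It gives the time, the measured TCP pose, the force, the opening and the grip force at its end, in the units of the state.
- manip.read_state(): the state, without advancing time (a new reading comes with each control period).
- manip.get_image(name): name is "scene" or "side" or "wrist"; returns a dict with "frame" (384x512x3 uint8, red, green, blue), "K" (3x3 intrinsics, pixels), "R" (3x3) and "t" (3): a world point X has camera coordinates R X + t. Camera axes: x right, y down, z forward; pixel columns grow to the right and rows downward; lengths in m; the calibration is good to about 2 mm. The wrist camera is an equidistant fisheye: a pixel r from the principal point sees the ray r / f radians off the axis. A picture is of the moment at which its call begins. There is no depth.
- manip.hand_in(): hands the job in; it is judged then, once.
The state is a dict: "time_s": time; "q": joint angles; "qvel": joint speeds; "joint_efforts": joint torques, N m; "ee_pos": TCP position; "eef_rot": TCP orientation; "force": force on the tool from outside, world axes, zero at the start; "moment": the same for the moment, N m; "finger_gap": opening from 0.0 (shut) to 1.0 (fully open); "grasp_force": force on a finger pad.
Only numpy, scipy, OpenCV 4.12 (cv2) and the standard library are available. Lean on these libraries where they do the work, as an engineer would, in place of code of your own. Each camera call takes 0.05 s, during which the arm holds its last target. There are 200 camera calls.

## Task

The brass tip-cleaning cup stands at the back of the smoked parts box, hemmed in by the flux bottle, the alcohol dispenser and the solder reel on its stand: first move those three out of the way and stand them all on the grey bench mat, leaving the cup where it is. Then fetch the cup and seat it flat in the round well in the base of the soldering station, let go of it, and only then put the flux bottle, the dispenser and the reel back in the box, each on the very spot where it stood at the start. Keep all four upright throughout, leave the dish of tips and the green socket board alone, and finish with everything standing free.

Things in the scene. Friction and masses are not known exactly. Their poses are not given: they have to be found in the camera images.
- cup: Open round brass tip-cleaning cup with brass curls in its mouth, 52 mm diameter, 42 mm high, straight sides, about 0.19 kg. Starts on the box floor, 8 mm from the back wall. Grip it across the diameter 28 to 34 mm above its underside, fingers in line with the back wall (box y). Origin: centre of the underside; z is the upright axis.
- flux: Round amber flux bottle with a paper band: body 44 mm diameter to 56 mm height, sloping shoulder, ribbed black screw cap 26 mm diameter from 76 to 104 mm height (its top). About 0.11 kg. Grip it by the cap. Starts in one of three spots round the cup. Origin: centre of the underside; z is the upright axis.
- dispenser: Alcohol dispenser: square white plastic bottle 40 x 40 mm, 66 mm high, narrow neck, round steel pump top 36 mm diameter from 81 to 104 mm height (its top). About 0.16 kg. Grip it by the steel top. Starts in one of three spots round the cup. Origin: centre of the underside; z is the upright axis.
- reel: Reel of solder on an upright spindle stand, one rigid piece: steel foot 52 mm diameter, reel 49 mm diameter up to 64 mm height, thin spindle, dark steel knob 20 mm diameter from 76 to 104 mm height (its top). About 0.30 kg. Grip it by the knob. Starts in one of three spots round the cup. Origin: centre of the underside; z is the upright axis.
- partsbox: Smoked acrylic parts box, fixed, open top: 154 mm (its x) by 208 mm (its y) outside, floor and walls 4 mm thick; walls 55 mm high at the back (+x), 40 mm at the sides, 22 mm in front. In its frame the cup starts near (39, 0) mm, the other three, in any order, near (21, 58), (21, -58), (-33, 0) mm, within 4 mm. Origin: centre of the underside, on the desk.
- mat: Dark grey rubber bench mat, fixed, 160 mm (its x) by 240 mm (its y), 3 mm thick, two small flat steel studs at its +y edge; empty at the start: the side area where the three things wait. Origin: centre of the underside, on the desk; its upper face is 3 mm above.
- station: Brown metal soldering station, fixed. Origin on the desk under the centre of its round well, 70 mm diameter, 7 mm deep, in a base 110 (x) by 150 (y) and 12 mm high: the cup seats on the well floor, 5 mm above the desk, with 9 mm play all round. Case behind, x 74 to 174 mm, 146 wide, 88 high; iron across its top at x 150, up to 127 high, reaching to y 109 mm.
- dish: Shallow round steel dish with spare copper tips (one piece with it), 84 mm diameter, 16 mm high, loose: leave it alone. Origin: centre of the underside.
- socket: Green zero-insertion socket on a 60 x 90 mm board on short feet, 28 mm high at its lever, loose: leave it alone. Origin: centre of the underside.
Things that resemble listed ones, but are neither listed nor needed, are in the scene too. What is meant by the cup is not turquoise, and is the larger of those in its own colour.

How it is judged:
By the outcome, as a careful person would: the job done as asked, in the order asked, and still so for the second after the job is handed in, with the robot touching nothing.
It also fails if it takes over 147 s, if anything falls off the work surface, if the arm or the gripper's body presses on something with over 40 N, if the wrist force passes 120 N, or if a joint passes its speed limit or range.

## Working session

There is one attempt and no reset: what is moved stays moved. The work goes in short steps, Python scripts to look and compute and a tool call to move; the robot and the scene stay as the last step left them, time stands still between calls to the robot, and variables do not carry over. Pictures are saved under pics/ and viewed, at most 14 in all, crops included, and the job is handed in when it is done.

Besides the shell and the picture viewer there is one more tool, called as name(argument=value, ...) on one line, values as JSON. move_arm: Moves the arm, as the interface text tells. Its arguments: {"type":"object","properties":{"steps":{"type":"array"}},"required":["steps"]}

```bash
ls; mkdir -p pics; cat > h.py <<'E'
import numpy as np, cv2
from plant import manip
def grab(n):
    d=manip.get_image(n); return d
def save(d,name,crop=None,scale=1):
    f=d["frame"][:,:,::-1]
    if crop: f=f[crop[1]:crop[3],crop[0]:crop[2]]
    if scale!=1: f=cv2.resize(f,None,fx=scale,fy=scale,interpolation=cv2.INTER_CUBIC)
    cv2.imwrite("pics/"+name,f)
def onplane(d,u,v,z):
    K,R,t=map(np.array,(d["K"],d["R"],d["t"])); C=-R.T@t
    r=R.T@np.linalg.solve(K,[u,v,1.]); return C+r*(z-C[2])/r[2]
def proj(d,X):
    p=np.array(d["K"])@(np.array(d["R"])@np.array(X)+np.array(d["t"])); return p[:2]/p[2]
E
python3 - <<'E'
from h import *
import pickle
for n in ("scene","side","wrist"):
    d=grab(n); pickle.dump(d,open(n+"0.pkl","wb")); R=np.array(d["R"]);print(n,np.array(d["K"]).round(1).tolist(),(-R.T@np.array(d["t"])).round(3),R[2].round(2))
    save(d,n+"0.png",scale=1.5)
s=manip.read_state();print(s["time_s"],s["ee_pos"],s["eef_rot"],s["finger_gap"])
E
```

```text
pics
scene [[356.9, 0.0, 258.3], [0.0, 356.9, 194.9], [0.0, 0.0, 1.0]] [ 1.078 -0.148  0.744] [-0.57  0.13 -0.81]
side [[445.1, 0.0, 259.1], [0.0, 445.1, 185.7], [0.0, 0.0, 1.0]] [ 0.028 -0.881  0.831] [ 0.43  0.66 -0.61]
wrist [[297.3, 0.0, 257.4], [0.0, 297.3, 195.9], [0.0, 0.0, 1.0]] [0.174 0.603 0.384] [ 0.22 -0.09 -0.97]
0.15 [0.23561228 0.57847007 0.21403168] [[-9.26119617e-01  3.77229735e-01 -4.26756064e-04]
 [ 3.77229975e-01  9.26119094e-01 -9.84279455e-04]
 [ 2.39274617e-05 -1.07254569e-03 -9.99999425e-01]] 0.9988488198123968
```

View pics/scene0.png

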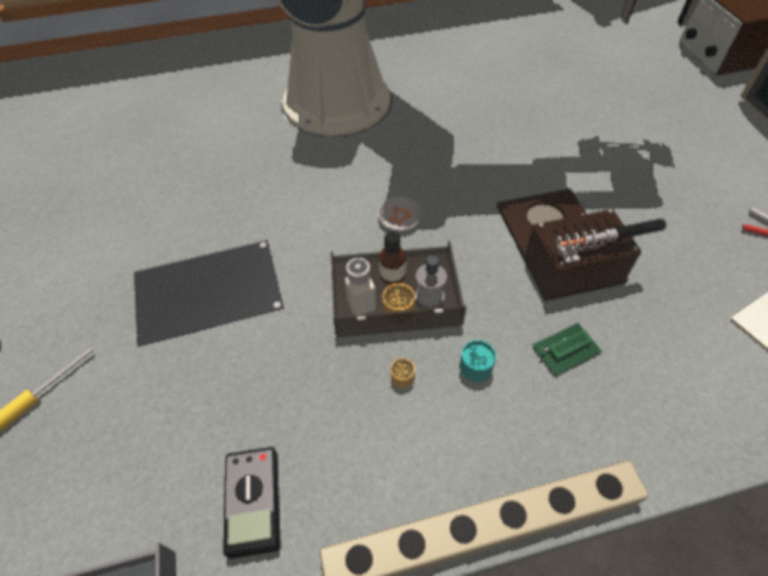

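View pics/side0.png

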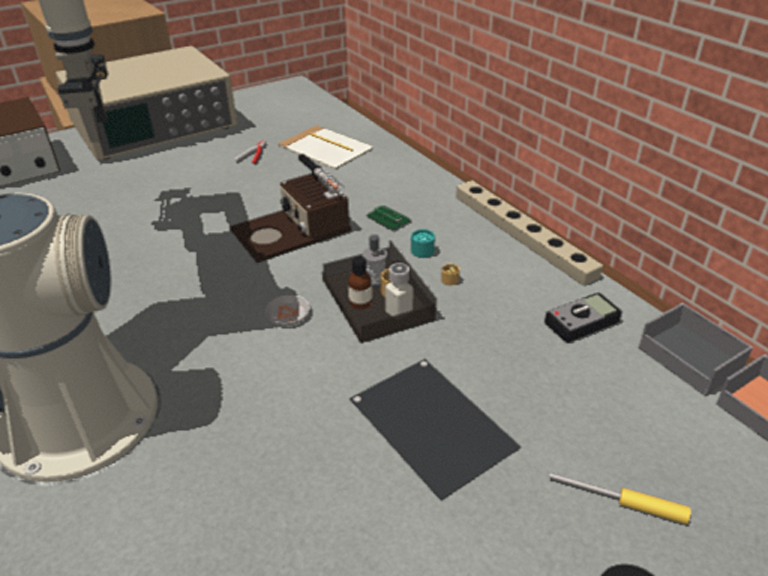

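The scene picture shows (full-res px = shown/1.5) the mat at left, and the box at centre with the dispenser (358,270), flux (393,250) and reel (431,275). The station well is at (545,216). Cup candidates are brass in the box (398,297), small brass outside (402,372) and turquoise (478,360). The larger brass one in the box fits. I'll confirm it with a crop.

```bash
python3 - <<'E'
from h import *
import pickle
a=pickle.load(open("scene0.pkl","rb"));b=pickle.load(open("side0.pkl","rb"))
A=cv2.resize(a["frame"][140:270,210:340],None,fx=4.6,fy=4.6,interpolation=cv2.INTER_CUBIC)
cv2.imwrite("pics/cropA.png",A[:,:,::-1])
B=cv2.resize(b["frame"][145:235,200:320],None,fx=6.5,fy=6.5,interpolation=cv2.INTER_CUBIC)
cv2.imwrite("pics/cropB.png",B[:,:,::-1])
# mat corners
for d,n in((a,"scene"),(b,"side")):
    f=d["frame"].astype(int); g=f.sum(2)/3; 
    m=((g<75)&(f.max(2)-f.min(2)<25)).astype(np.uint8)
    m=cv2.morphologyEx(m,cv2.MORPH_OPEN,np.ones((3,3)))
    k,l,s,c=cv2.connectedComponentsWithStats(m)
    for i in np.argsort(-s[1:,4])[:6]+1: 
        cn,_=cv2.findContours((l==i).astype(np.uint8),cv2.RETR_EXTERNAL,cv2.CHAIN_APPROX_NONE)
        r=cv2.approxPolyDP(cn[0],8,True).reshape(-1,2)
        print(n,s[i],c[i].round(1),[(p.tolist(),onplane(d,*p,.003)[:2].round(3).tolist()) for p in r] if len(r)<6 else len(r))
E
```

```text
scene [   0    0  370   65 5760] [166.  25.] 15
scene [  91  164   90   65 3784] [131.2 194.5] [([177, 166], [0.408, -0.215]), ([91, 182], [0.402, -0.442]), ([92, 228], [0.549, -0.438]), ([161, 209], [0.538, -0.271]), ([180, 184], [0.472, -0.215])]
scene [ 427  329   85   55 2601] [473.5 358.7] 13
scene [ 347  147   96   56 2496] [389.3 176. ] 9
scene [ 222  165   88   61 2493] [265.9 199.8] 19
scene [ 468   13   44   68 1478] [498.   43.3] [([510, 13], [-0.024, 1.151]), ([468, 47], [0.134, 0.861]), ([497, 54], [0.199, 0.931]), ([511, 80], [0.336, 0.884])]
side [ 238  243  108   90 5085] [289.9 285.3] [([277, 243], [0.521, -0.208]), ([238, 271], [0.386, -0.234]), ([295, 332], [0.399, -0.448]), ([345, 297], [0.551, -0.438])]
side [  36   26  119   78 3976] [91.  70.8] 8
side [ 215  171   76   57 1837] [251.1 201.3] 10
side [ 153  131   85   46 1040] [200.7 153. ] 7
side [ 56 146  17  58 728] [ 64.  174.6] [([59, 146], [0.164, 0.601]), ([57, 181], [0.108, 0.394]), ([69, 203], [0.11, 0.264])]
side [363 207  51  22 438] [387.5 217.4] [([413, 207], [0.93, -0.305]), ([382, 220], [0.815, -0.296]), ([363, 214], [0.789, -0.248]), ([380, 228], [0.787, -0.316])]
```

View pics/cropA.png

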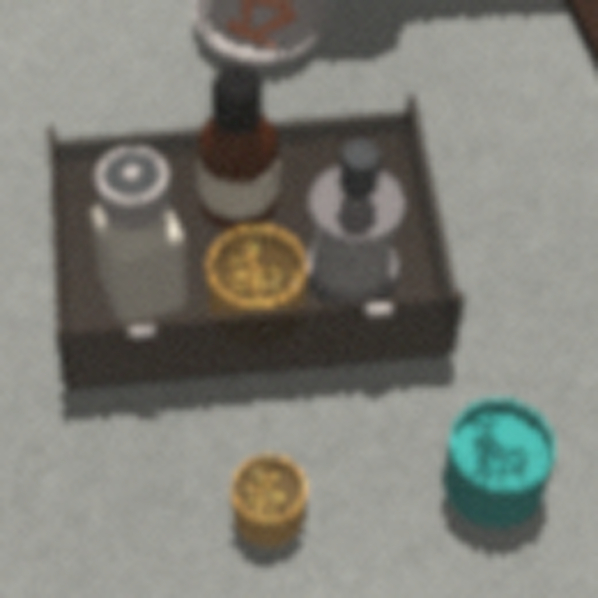

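View pics/cropB.png

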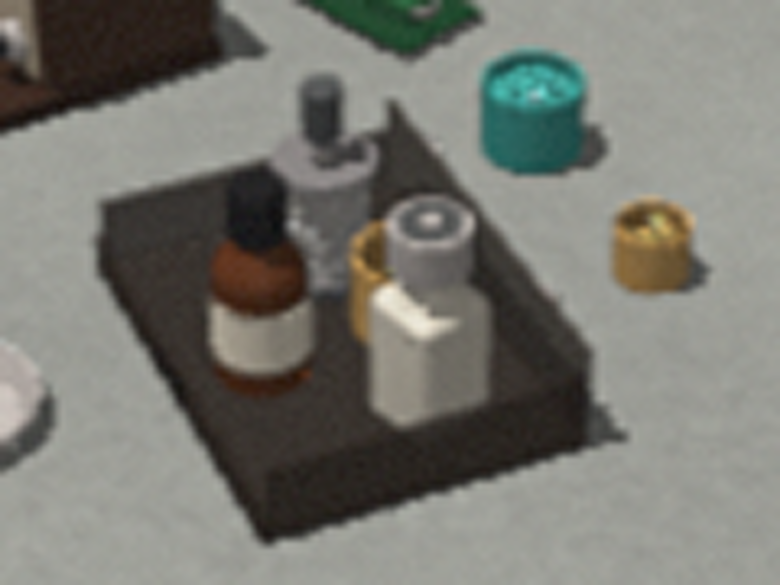

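The enlarged crop confirms it. The brass cup in the box (crop px 255,265, rim 22 px wide) is clearly larger than the brass one outside (270,495). The third one is turquoise. Next I'll cast rays for all the tops, box corners, mat corners and the well.

```bash
python3 - <<'E'
from h import *
import pickle
a=pickle.load(open("scene0.pkl","rb"));b=pickle.load(open("side0.pkl","rb"))
A=lambda x,y:(210+x/4.6-.4,140+y/4.6-.4); B=lambda x,y:(200+x/6.5-.4,145+y/6.5-.4); S=lambda x,y:(x/1.5-.2,y/1.5-.2)
def p(n,d,uv,z): print(n,onplane(d,*uv,z)[:2].round(4))
p("disp A",a,A(131,175),.108);p("disp B",b,B(431,219),.108)
p("flux A",a,A(241,80),.108);p("flux B",b,B(257,182),.108)
p("reel A",a,A(361,156),.108);p("reel B",b,B(322,86),.108)
p("cup A",a,A(257,263),.046)
for q in((60,333),(460,298)): p("back top A",a,A(*q),.055)
for q in((66,385),(452,355)): p("back bot A",a,A(*q),0)
for q in((270,540),(585,445)): p("-y bot B",b,B(*q),0)
p("front+y B top",b,B(103,205),.040); p("front-y B top",b,B(262,478),.040);p("back -y top B",b,B(590,355),.055);p("back +y top B",b,B(390,100),.055)
p("fr-yA",a,A(52,130),.04);p("fr+yA",a,A(412,98),.04)
for q in((134,273),(263,242),(282,305),(140,342)): p("matA",a,S(*q),.003)
for q in((351,399),(425,361),(519,446),(443,496)): p("matB",b,S(*q),.003)
for n,d,(cx,cy) in(("scene",a,(363,144)),("side",b,(177,158))):
    f=d["frame"].astype(int); print(n,f[cy,cx]); g=f.sum(2)
    m=(g>g[cy,cx]*0.8).astype(np.uint8); m[:, :cx-25]=0;m[:,cx+25:]=0;m[:cy-14]=0;m[cy+14:]=0
    k,l,s,c=cv2.connectedComponentsWithStats(m); i=l[cy,cx]
    print(s[i],c[i]); p("well",d,c[i],.005)
    cn,_=cv2.findContours((l==i).astype(np.uint8),cv2.RETR_EXTERNAL,cv2.CHAIN_APPROX_NONE)
    W=np.array([onplane(d,*q,.005)[:2] for q in max(cn,key=len)[:,0]]);print(W.min(0),W.max(0))
# station corners A
for q in((497,203),(569,189)): p("station front A",a,S(*q),.012)
for q in((231,230),(260,259),): p("station B",b,S(*q),.012)
E
```

```text
disp A [ 0.5754 -0.0752]
disp B [ 0.5768 -0.073 ]
flux A [ 0.5298 -0.0066]
flux B [ 0.5298 -0.0096]
reel A [0.5944 0.0377]
reel B [0.5922 0.037 ]
cup A [ 0.601  -0.0178]
back top A [ 0.6222 -0.1258]
back top A [0.6555 0.0735]
back bot A [ 0.6188 -0.1275]
back bot A [0.6552 0.0749]
-y bot B [ 0.4755 -0.1027]
-y bot B [ 0.6218 -0.1273]
front+y B top [0.5083 0.0964]
front-y B top [ 0.4707 -0.1065]
back -y top B [ 0.6188 -0.1316]
back +y top B [0.6541 0.0761]
fr-yA [ 0.4785 -0.1028]
fr+yA [0.5103 0.098 ]
matA [ 0.3999 -0.4471]
matA [ 0.3892 -0.2174]
matA [ 0.5383 -0.2038]
matA [ 0.5489 -0.4358]
matB [ 0.3864 -0.2134]
matB [ 0.5401 -0.209 ]
matB [ 0.552  -0.4389]
matB [ 0.4014 -0.4453]
scene [148 139 124]
[352 137  23  14 202] [361.5049505  142.81188119]
well [0.4655 0.3009]
[0.44174418 0.27033723] [0.49042487 0.33332914]
side [142 134 120]
[168 153  20   9 141] [177.0070922 157.0141844]
well [0.4752 0.3058]
[0.44284077 0.27854866] [0.50564909 0.33384518]
station front A [0.4202 0.2264]
station front A [0.4226 0.3739]
station B [0.4167 0.3606]
station B [0.4238 0.2224]
```

move_arm(steps=[[[0,0,-1,-0.11,-1],[0,0,-1,-0.109,-1],[-3.2,-4.4,-0.2,0,-1],[-3.2,-4.4,-0.2,0,-1],[-3.2,-4.4,-0.2,0,-1],[-3.2,-4.4,-0.2,0,-1],[-3.2,-4.4,-0.2,0,-1],[-3.2,-4.4,-0.2,0,-1],[-3.2,-4.4,-0.2,0,-1],[-3.2,-4.4,-0.2,0,-1],[-3.2,-4.4,0,0,-1],[-3.2,-4.4,0,0,-1],[-3.2,-4.4,0,0,-1],[-3.2,-4.4,0,0,-1],[0,0,0,0,-1],[0,0,0,0,-1]]])

```text
time_s: 2.15
ee_pos: [0.5257, -0.0057, 0.2502]
eef_rot: [[-0.986, 0.168, -0.001], [0.168, 0.986, 0.0], [0.001, 0.0, -1.0]]
force: [0.4, -0.3, -0.5]
finger_gap: 0.997
grasp_force: 0.0
```

```bash
cat >> h.py <<'E'
def to(x,y,z,s=None):
    s=s or manip.read_state(); R=np.array(s["eef_rot"]); e=np.array(s["ee_pos"])
    yaw=np.degrees(np.arctan2(R[1,1],R[0,1]))
    print("t",round(s["time_s"],2),"ee",e.round(4),"yaw",yaw.round(2),"gap",round(s["finger_gap"],3),"gf",round(s["grasp_force"],1),"F",np.round(s["force"],1),"tool d cm",(R.T@(np.array([x,y,z])-e)*100).round(2))
def wproj(d,X):
    c=np.array(d["R"])@np.array(X)+np.array(d["t"]); K=np.array(d["K"]); th=np.arctan2(np.hypot(c[0],c[1]),c[2]); a=np.arctan2(c[1],c[0])
    return K[:2,2]+K[0,0]*th*np.array([np.cos(a),np.sin(a)])
def wplane(d,u,v,z):
    K,R,t=map(np.array,(d["K"],d["R"],d["t"])); C=-R.T@t; x,y=u-K[0,2],v-K[1,2]; r=np.hypot(x,y); th=r/K[0,0]
    q=R.T@np.array([x/r*np.sin(th),y/r*np.sin(th),np.cos(th)]); return C+q*(z-C[2])/q[2]
E
python3 - <<'E'
from h import *
import pickle
to(.53,-.008,.2)
d=grab("wrist"); pickle.dump(d,open("wrist1.pkl","wb")); save(d,"wrist1.png",scale=1.5)
for n,X in dict(flux=(.5298,-.008,.108),disp=(.576,-.074,.108),reel=(.593,.0373,.108),cup=(.601,-.0178,.046)).items(): print(n,wproj(d,X).round(1),(1.5*wproj(d,X)).round(0))
E
```

```text
t 2.15 ee [ 0.5257 -0.0057  0.2502] yaw 80.33 gap 0.997 gf 0.0 F [ 0.4 -0.3 -0.5] tool d cm [-0.47 -0.16  5.02]
flux [256.3 190.4] [384. 286.]
disp [206.1 239. ] [309. 358.]
reel [305.  237.5] [457. 356.]
cup [258.2 232.5] [387. 349.]
```

View pics/wrist1.png

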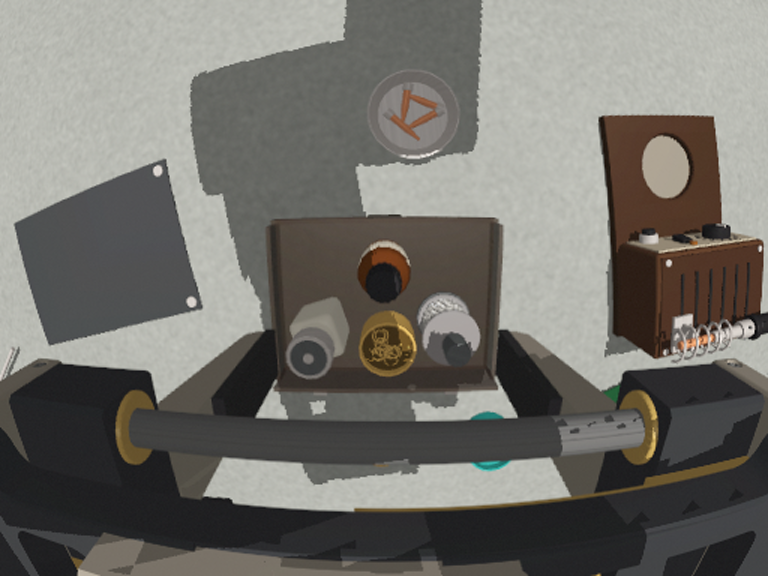

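The wrist view shows the flux cap at about (384,284), dispenser top (310,356), knob (458,345), cup rim (387,343) and well (667,167), in shown px. These agree with the projections. I'll refine numerically.

```bash
python3 - <<'E'
from h import *
import pickle
d=pickle.load(open("wrist1.pkl","rb"));f=d["frame"].astype(int);g=f.sum(2)/3
hsv=cv2.cvtColor(d["frame"],cv2.COLOR_RGB2HSV)
def comp(m,u,v,z,n,close=0):
    m=m.astype(np.uint8)
    if close:m=cv2.morphologyEx(m,cv2.MORPH_CLOSE,np.ones((close,close)))
    k,l,s,c=cv2.connectedComponentsWithStats(m); 
    ys,xs=np.nonzero(l); j=np.argmin((xs-u)**2+(ys-v)**2); i=l[ys[j],xs[j]]
    cn,_=cv2.findContours((l==i).astype(np.uint8),cv2.RETR_EXTERNAL,cv2.CHAIN_APPROX_NONE); cn=max(cn,key=len)[:,0]
    W=np.array([wplane(d,*q,z)[:2] for q in cn]).astype(np.float32)
    (cc,r)=cv2.minEnclosingCircle(W.reshape(-1,1,2)*1000); e=cv2.fitEllipse(W*1000)
    print(n,s[i],"minc",np.round(cc,1),round(r*2,1),"ell",np.round(e[0],1),np.round(e[1],1))
comp(g>110,445,111,.005,"well");
comp((hsv[...,1]>120)&(hsv[...,0]>15)&(hsv[...,0]<30)&(g>60),258,235,.046,"cup",5)
comp((g<55)&(hsv[...,1]<90),256,190,.108,"fluxcap")
comp((g<85),305,232,.108,"knob")
for (u,v) in((310,357),(458,342),(384,284),(387,343)): print(f[int(v/1.5),int(u/1.5)],end=" ")
save(d,"w1b.png",crop=(180,140,340,260),scale=4.9)
E
```

```text
well [ 428   90   31   42 1020] minc [473.6 301.7] 67.0 ell [473.7 302.1] [63.1 65.6]
cup [ 239  207   39   44 1222] minc [596. -18.] 62.6 ell [596.8 -17.3] [50.4 62.2]
fluxcap [244 176  24  26 498] minc [527.7  -8.5] 28.5 ell [527.8  -8.7] [24.8 28.2]
knob [    0   143   512   241 67470] minc [1005.5  -99.3] 1268.7 ell [748.7 -42.6] [ 486.4 1184.3]
[124 119 115] [74 75 74] [29 29 30] [110  86  45]
```

View pics/w1b.png

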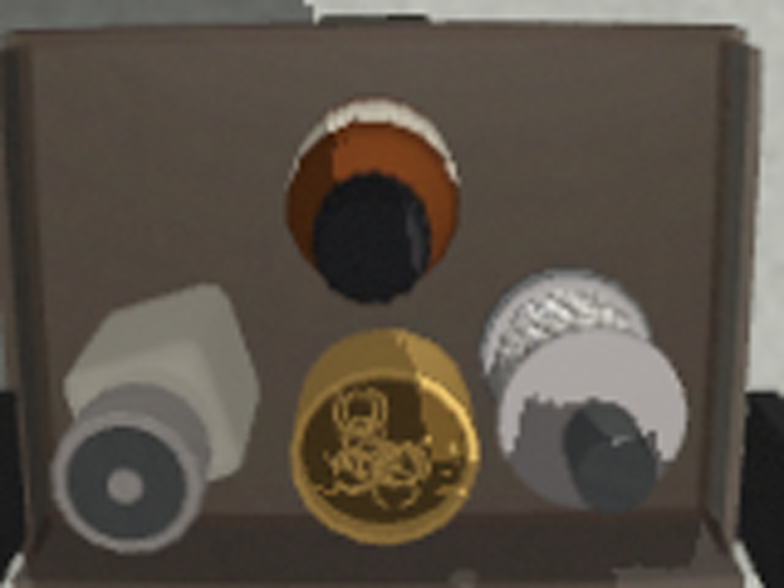

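```bash
python3 - <<'E'
from h import *
import pickle
d=pickle.load(open("wrist1.pkl","rb"))
P=lambda x,y:(180+x/4.9-.4,140+y/4.9-.4)
o=np.array([.565,-.015]);bx=np.array([.986,-.167]);by=np.array([.167,.986])
for n,q,z in(("flux",(373,244),.108),("disp",(127,481),.108),("knob",(616,467),.108),("cup",(386,458),.046)):
    w=wplane(d,*P(*q),z)[:2]; print(n,w.round(4),"box",((w-o)@bx).round(4),((w-o)@by).round(4))
for q,z in(((5,30),.04),((745,32),.04)): print("corner",wplane(d,*P(*q),z)[:2].round(4))
to(.5295,-.008,.2)
E
```

```text
flux [ 0.5286 -0.0084] box -0.037 0.0004
disp [ 0.5744 -0.0744] box 0.0192 -0.057
knob [0.59  0.038] box 0.0158 0.0565
cup [ 0.6019 -0.0178] box 0.0368 0.0034
corner [ 0.4692 -0.098 ]
corner [0.5029 0.0958]
t 2.2 ee [ 0.5256 -0.0051  0.2503] yaw 80.4 gap 0.997 gf 0.0 F [ 1.  -0.3  1. ] tool d cm [-0.44 -0.22  5.03]
```

move_arm(steps=[[[-0.4,-0.25,2.1,0,-1],[0,0,2.1,0,-1],[0,0,2.1,0,-1],[0,0,2.1,0,-1],[0,0,2.1,0,-1],[0,0,2.1,0,-1],[0,0,2.1,0,-1],[0,0,2.1,0,-1],[0,0,0,0,-1],[0,0,0,0,0],[0,0,0,0,0.3],[0,0,0,0,0.6],[0,0,0,0,1],[0,0,0,0,1],[0,0,0,0,1],[0,0,0,0,1]]])

```text
time_s: 4.2
ee_pos: [0.5297, -0.009, 0.0826]
eef_rot: [[-0.986, 0.167, -0.0], [0.167, 0.986, 0.0], [0.0, 0.0, -1.0]]
force: [-1.1, -0.4, -1.0]
finger_gap: 0.276
grasp_force: 30.0
```

move_arm(steps=[[[0,0,-1,0,1],[0,0,-2,0,1],[0,0,-2.5,0,1],[0,0,-2.5,0,1],[0.1,-1,-2,0,1],[0.2,-2.5,0,0,1],[0.2,-3.5,0,0,1],[0.2,-3.5,0,0,1],[0.2,-3.5,0,0,1],[0.2,-3.5,0,0,1],[0.2,-3.5,0,0,1],[0.2,-3.5,0,0,1],[0.2,-3.5,0,0,1],[0.2,-3.5,0,0,1],[0.2,-3.5,0,0,1],[0.2,-3,0,0,1],[0,-1.5,0,0,1],[0,0,0,0,1],[0,0,0,0,1],[0,0,0,0,1]]])

```text
time_s: 6.7
ee_pos: [0.4414, -0.3937, 0.1826]
eef_rot: [[-0.986, 0.166, -0.0], [0.166, 0.986, 0.0], [0.0, 0.0, -1.0]]
force: [0.2, 0.3, -1.5]
finger_gap: 0.274
grasp_force: 30.0
```

```bash
python3 - <<'E'
from h import *
to(.44,-.40,.082)
E
```

```text
t 6.7 ee [ 0.4414 -0.3937  0.1826] yaw 80.44 gap 0.274 gf 30.0 F [ 0.2  0.3 -1.5] tool d cm [ 0.03 -0.65 10.06]
```

move_arm(steps=[[[0,-0.6,2.5,0,1],[0,0,2.5,0,1],[0,0,2,0,1],[0,0,1.5,0,1],[0,0,1,0,1],[0,0,0.55,0,1],[0,0,0,0,1],[0,0,0,0,1],[0,0,0,0,0.3],[0,0,0,0,0],[0,0,0,0,-0.3],[0,0,0,0,-0.3],[0,0,0,0,-0.3],[0,0,-2,0,-0.3],[0,0,-3,0,-0.3],[0,0,-5,0,-0.3],[0,0,-2,0,-1]]])

```text
time_s: 8.82
ee_pos: [0.441, -0.4014, 0.2051]
eef_rot: [[-0.986, 0.167, 0.003], [0.167, 0.986, -0.003], [-0.003, -0.002, -1.0]]
force: [-0.2, -0.7, -0.0]
finger_gap: 0.738
grasp_force: 0.0
```

```bash
python3 - <<'E'
from h import *
to(.5755,-.074,.079)
E
```

```text
t 8.82 ee [ 0.441  -0.4014  0.2051] yaw 80.39 gap 0.738 gf 0.0 F [-0.2 -0.7 -0. ] tool d cm [-7.75 34.55 12.56]
```

move_arm(steps=[[[-0.5,2,0,0,-1],[-0.8,4,0,0,-1],[-0.8,4,0,0,-1],[-0.8,4,0,0,-1],[-0.8,4,0,0,-1],[-0.8,4,0,0,-1],[-0.8,4,0,0,-1],[-0.8,4,0,0,-1],[-0.8,3,0,0,-1],[-0.85,1.5,1,0,-1],[0,0,3,0,-1],[0,0,2,0,-1],[0,0,0,0,-1],[0,0,0,0,-1]]])

```text
time_s: 10.58
ee_pos: [0.5741, -0.0734, 0.142]
eef_rot: [[-0.986, 0.167, -0.0], [0.167, 0.986, 0.0], [0.0, -0.0, -1.0]]
force: [-0.4, -0.4, 0.0]
finger_gap: 1.001
grasp_force: 0.0
```

```bash
python3 - <<'E'
from h import *
to(.5755,-.074,.079)
d=grab("scene"); save(d,"scene2.png",crop=(60,120,340,290),scale=2.8)
E
```

```text
t 10.57 ee [ 0.5741 -0.0734  0.142 ] yaw 80.37 gap 1.001 gf 0.0 F [-0.4 -0.4  0. ] tool d cm [-0.15 -0.03  6.3 ]
```

View pics/scene2.png

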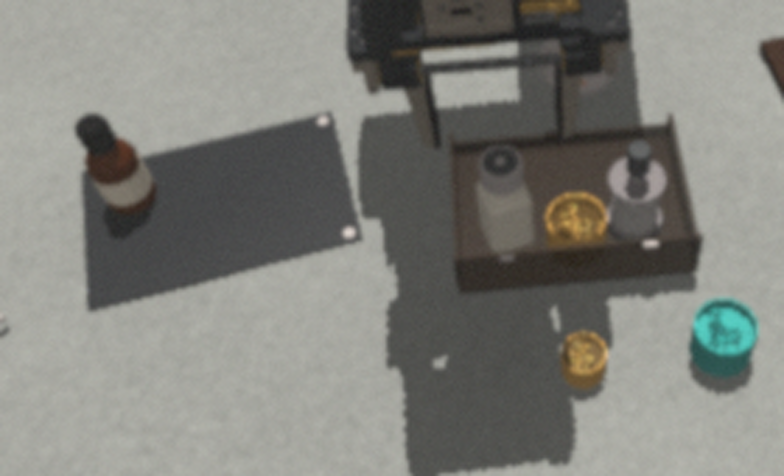

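The flux bottle stands upright on the mat, with its base near crop px (128,200). The gripper straddles the dispenser. Descend and grip.

move_arm(steps=[[[-0.15,0,2,0,-1],[0,0,2,0,-1],[0,0,1.5,0,-1],[0,0,0.8,0,-1],[0,0,0,0,-1],[0,0,0,0,0],[0,0,0,0,0.2],[0,0,0,0,0.5],[0,0,0,0,1],[0,0,0,0,1],[0,0,0,0,1],[0,0,0,0,1]]])

```text
time_s: 12.12
ee_pos: [0.5756, -0.0736, 0.0791]
eef_rot: [[-0.986, 0.167, -0.0], [0.167, 0.986, -0.0], [0.0, -0.0, -1.0]]
force: [-0.6, -0.4, 0.0]
finger_gap: 0.386
grasp_force: 30.0
```

```bash
python3 - <<'E'
from h import *
to(.50,-.325,.079)
E
```

```text
t 12.12 ee [ 0.5756 -0.0736  0.0791] yaw 80.38 gap 0.386 gf 30.0 F [-0.6 -0.4  0. ] tool d cm [ 3.250e+00 -2.605e+01  1.000e-02]
```

move_arm(steps=[[[0,0,-1,0,1],[0,0,-2,0,1],[0,0,-2.5,0,1],[0,0,-2.5,0,1],[0.25,-1,-2,0,1],[0.3,-2.5,0,0,1],[0.4,-3.5,0,0,1],[0.4,-3.5,0,0,1],[0.4,-3.5,0,0,1],[0.4,-3.5,0,0,1],[0.4,-3.5,0,0,1],[0.4,-3,0,0,1],[0.3,-1.5,0,0,1],[0,-0.5,2,0,1],[0,0,2.5,0,1],[0,0,2.5,0,1],[0,0,2,0,1],[0,0,0.7,0,1],[0,0,0,0,1],[0,0,0,0,1]]])

```text
time_s: 14.62
ee_pos: [0.5007, -0.3248, 0.083]
eef_rot: [[-0.986, 0.167, 0.001], [0.167, 0.986, -0.001], [-0.001, -0.001, -1.0]]
force: [0.5, 0.3, -1.4]
finger_gap: 0.385
grasp_force: 30.0
```

```bash
python3 - <<'E'
from h import *
to(.50,-.325,.0782)
E
```

```text
t 14.62 ee [ 0.5007 -0.3248  0.083 ] yaw 80.39 gap 0.385 gf 30.0 F [ 0.5  0.3 -1.4] tool d cm [ 0.07 -0.03  0.48]
```

move_arm(steps=[[[0,0,0.37,0,1],[0,0,0,0,1],[0,0,0,0,1],[0,0,0,0,0.2],[0,0,0,0,-0.1],[0,0,0,0,-0.3],[0,0,0,0,-0.3],[0,0,-2,0,-0.3],[0,0,-3,0,-0.3],[0,0,-5,0,-0.3],[0,0,-2,0,-1],[0,0,0,0,-1],[0,0,0,0,-1]]])

```text
time_s: 16.25
ee_pos: [0.4995, -0.3241, 0.1972]
eef_rot: [[-0.986, 0.167, -0.001], [0.167, 0.986, 0.001], [0.001, 0.001, -1.0]]
force: [0.4, 0.8, -0.2]
finger_gap: 0.954
grasp_force: 0.0
```

```bash
python3 - <<'E'
from h import *
to(.592,.0375,.076)
E
```

```text
t 16.25 ee [ 0.4995 -0.3241  0.1972] yaw 80.39 gap 0.954 gf 0.0 F [ 0.4  0.8 -0.2] tool d cm [-3.1  37.19 12.14]
```

move_arm(steps=[[[-0.2,2,0,0,-1],[-0.3,4,0,0,-1],[-0.3,4,0,0,-1],[-0.3,4,0,0,-1],[-0.3,4,0,0,-1],[-0.3,4,0,0,-1],[-0.3,4,0,0,-1],[-0.3,4,0,0,-1],[-0.3,4,0,0,-1],[-0.3,2.2,0,0,-1],[-0.2,1,3,0,-1],[0,0,3,0,-1],[0,0,2,0,-1],[0,0,0,0,-1],[0,0,0,0,-1]]])

```text
time_s: 18.12
ee_pos: [0.5931, 0.0371, 0.1189]
eef_rot: [[-0.986, 0.167, 0.0], [0.167, 0.986, -0.0], [-0.0, 0.0, -1.0]]
force: [0.8, 0.1, -0.1]
finger_gap: 0.999
grasp_force: 0.0
```

```bash
python3 - <<'E'
from h import *
to(.592,.0375,.076)
E
```

```text
t 18.12 ee [0.5931 0.0371 0.1189] yaw 80.38 gap 0.999 gf 0.0 F [ 0.8  0.1 -0.1] tool d cm [0.11 0.02 4.29]
```

move_arm(steps=[[[0.1,0,2,0,-1],[0,0,1.5,0,-1],[0,0,0.8,0,-1],[0,0,0,0,-1],[0,0,0,0,0],[0,0,0,0,0.3],[0,0,0,0,0.6],[0,0,0,0,1],[0,0,0,0,1],[0,0,0,0,1],[0,0,0,0,1],[0,0,0,0,1]]])

```text
time_s: 19.62
ee_pos: [0.5917, 0.0373, 0.0753]
eef_rot: [[-0.986, 0.167, -0.0], [0.167, 0.986, 0.0], [0.0, 0.0, -1.0]]
force: [-0.3, 0.7, 0.3]
finger_gap: 0.208
grasp_force: 30.0
```

```bash
python3 - <<'E'
from h import *
to(.44,-.252,.076)
E
```

```text
t 19.62 ee [0.5917 0.0373 0.0753] yaw 80.39 gap 0.208 gf 30.0 F [-0.3  0.7  0.3] tool d cm [ 10.13 -31.06  -0.07]
```

move_arm(steps=[[[0,0,-1,0,1],[0,0,-2,0,1],[0,0,-3,0,1],[0,0,-3,0,1],[0,0,-2,0,1],[0.5,-1.5,-1,0,1],[1,-3,0,0,1],[1.1,-3.5,0,0,1],[1.1,-3.5,0,0,1],[1.1,-3.5,0,0,1],[1.1,-3.5,0,0,1],[1.1,-3.5,0,0,1],[1.1,-3.5,0,0,1],[1,-3,0,0,1],[0.7,-2,0,0,1],[0.23,-1.15,2,0,1],[0,0,3,0,1],[0,0,3,0,1],[0,0,2,0,1],[0,0,1,0,1]]])

```text
time_s: 22.12
ee_pos: [0.4384, -0.2579, 0.0841]
eef_rot: [[-0.986, 0.167, -0.002], [0.167, 0.986, 0.001], [0.003, 0.001, -1.0]]
force: [0.8, -0.3, -2.5]
finger_gap: 0.212
grasp_force: 30.0
```

move_arm(steps=[[[0,0,0.6,0,1],[0,0,0,0,1],[0,0,0,0,1],[0,0,0,0,1]]])

```text
time_s: 22.62
ee_pos: [0.4404, -0.2582, 0.0799]
eef_rot: [[-0.986, 0.167, 0.001], [0.167, 0.986, -0.001], [-0.001, -0.0, -1.0]]
force: [0.0, -0.8, -1.7]
finger_gap: 0.213
grasp_force: 30.0
```

```bash
python3 - <<'E'
from h import *
to(.44,-.258,.0745)
E
```

```text
t 22.62 ee [ 0.4404 -0.2582  0.0799] yaw 80.39 gap 0.213 gf 30.0 F [ 0.  -0.8 -1.7] tool d cm [0.04 0.02 0.54]
```

move_arm(steps=[[[0,0,0.47,0,1],[0,0,0,0,1],[0,0,0,0,1],[0,0,0,0,0.4],[0,0,0,0,0.1],[0,0,0,0,-0.2],[0,0,0,0,-0.3],[0,0,-2,0,-0.3],[0,0,-3,0,-0.3],[0,0,-5,0,-0.3],[0,0,-2,0,-1],[-0.5,1,0,0,-1],[-2,3,0,0,-1],[-2.5,4,0,0,-1],[-2.5,4,0,0,-1],[-2.5,4,0,0,-1],[-2,3,0,0,-1],[0,1,0,0,-1],[0,0,0,0,-1],[0,0,0,0,-1]]])

```text
time_s: 25.12
ee_pos: [0.5908, -0.0816, 0.1942]
eef_rot: [[-0.986, 0.168, -0.001], [0.168, 0.986, -0.0], [0.001, -0.0, -1.0]]
force: [-0.0, -0.3, -0.6]
finger_gap: 1.0
grasp_force: 0.0
```

```bash
python3 - <<'E'
from h import *
import pickle
to(.6015,-.0178,.016)
d=grab("wrist"); pickle.dump(d,open("wrist3.pkl","wb")); save(d,"wrist3.png",scale=1.5)
print(wproj(d,(.6015,-.0178,.046))*1.5)
E
```

```text
t 25.12 ee [ 0.5908 -0.0816  0.1942] yaw 80.35 gap 1.0 gf 0.0 F [-0.  -0.3 -0.6] tool d cm [-1.000e-02  6.470e+00  1.782e+01]
[474.37966984 277.8841448 ]
```

View pics/wrist3.png

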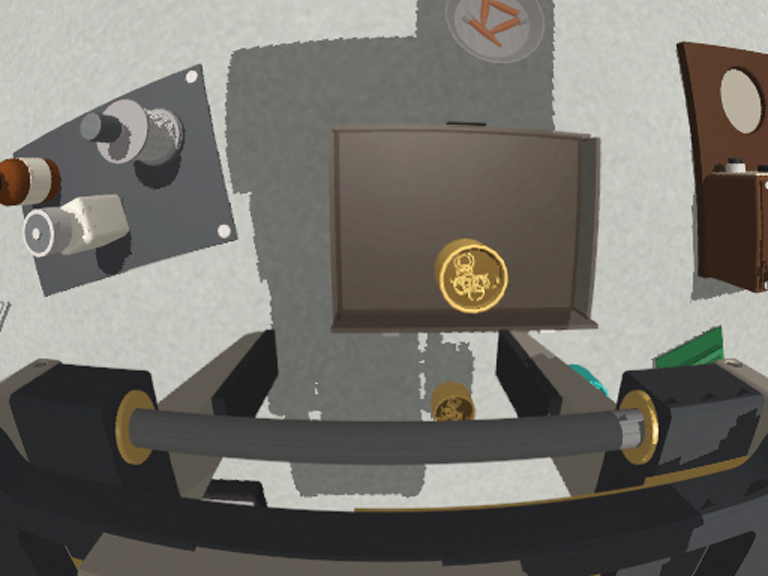

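All three stand upright on the mat at left. The cup rim centre at (473,278) matches its projection, so I'll go for the cup.

move_arm(steps=[[[0,2.5,0,0,-1],[0,3,2,0,-1],[0,0.97,3,0,-1],[0,0,3,0,-1],[0,0,3,0,-1],[0,0,2,0,-1],[0,0,2,0,-1],[0,0,1,0,-1],[0,0,0,0,-1],[0,0,0,0,-1]]])

```text
time_s: 26.42
ee_pos: [0.6031, -0.0172, 0.0354]
eef_rot: [[-0.986, 0.167, 0.001], [0.167, 0.986, -0.0], [-0.001, 0.0, -1.0]]
force: [-0.2, 0.4, 0.0]
finger_gap: 0.997
grasp_force: 0.0
```

```bash
python3 - <<'E'
from h import *
to(.6015,-.0178,.016)
E
```

```text
t 26.43 ee [ 0.6031 -0.0172  0.0354] yaw 80.38 gap 0.997 gf 0.0 F [-0.2  0.4  0. ] tool d cm [ 0.15 -0.09  1.94]
```

move_arm(steps=[[[0.1,-0.05,1,0,-1],[0,0,0.9,0,-1],[0,0,0,0,-1],[0,0,0,0,0],[0,0,0,0,0.2],[0,0,0,0,0.5],[0,0,0,0,1],[0,0,0,0,1],[0,0,0,0,1]]])

```text
time_s: 27.55
ee_pos: [0.6016, -0.0175, 0.0158]
eef_rot: [[-0.986, 0.167, 0.0], [0.167, 0.986, -0.0], [-0.0, 0.0, -1.0]]
force: [0.0, 0.1, 1.2]
finger_gap: 0.567
grasp_force: 30.0
```

```bash
python3 - <<'E'
from h import *
to(.4745,.302,.0175)
E
```

```text
t 27.55 ee [ 0.6016 -0.0175  0.0158] yaw 80.39 gap 0.567 gf 30.0 F [0.  0.1 1.2] tool d cm [17.87 29.37 -0.17]
```

move_arm(steps=[[[0,0,-1,0,1],[0,0,-2,0,1],[0,0,-3,0,1],[0,0,-3,0,1],[0,0,-3,0,1],[0.9,0.4,-2,0,1],[2,1,0,0,1],[2.5,2.5,0,0,1],[2.5,3,0,0,1],[2.5,3,0,0,1],[2.5,3,0,0,1],[2.5,3,0,0,1],[1.5,2.5,0,0,1],[0.95,1,0,0,1],[0,0,0,0,1],[0,0,0,0,1],[0,0,0,0,1]]])

```text
time_s: 29.68
ee_pos: [0.4583, 0.2029, 0.1557]
eef_rot: [[-0.986, 0.168, 0.0], [0.168, 0.986, -0.0], [-0.0, -0.0, -1.0]]
force: [-0.1, -0.0, -0.5]
finger_gap: 0.562
grasp_force: 30.0
```

```bash
python3 - <<'E'
from h import *
import pickle
to(.4745,.302,.0175)
d=grab("wrist"); pickle.dump(d,open("wrist4.pkl","wb")); save(d,"wrist4.png",scale=1.5)
print((1.5*wproj(d,(.4737,.302,.012))).round(0))
f=d["frame"].astype(int);g=f.sum(2)/3
u,v=wproj(d,(.4737,.302,.008)).astype(int)
m=(g>100).astype(np.uint8); k,l,s,c=cv2.connectedComponentsWithStats(m); i=l[v,u]; print(s[i])
cn,_=cv2.findContours((l==i).astype(np.uint8),cv2.RETR_EXTERNAL,cv2.CHAIN_APPROX_NONE); cn=max(cn,key=len)[:,0]
for z in(.005,.012):
    W=np.array([wplane(d,*q,z)[:2]*1000 for q in cn],np.float32); e=cv2.fitEllipse(W); print(z,np.round(e[0],1),np.round(e[1],1),W.min(0).round(1),W.max(0).round(1))
E
```

```text
t 29.68 ee [0.4583 0.2029 0.1557] yaw 80.33 gap 0.562 gf 30.0 F [-0.1 -0.  -0.5] tool d cm [ 0.07 10.05 13.82]
[522. 277.]
[ 318  155   56   57 2519]
0.005 [473.6 301.7] [65.3 66.4] [440.  268.3] [506.7 335.3]
0.012 [471.8 299.8] [63.9 65. ] [439.  267.1] [504.2 332.7]
```

View pics/wrist4.png

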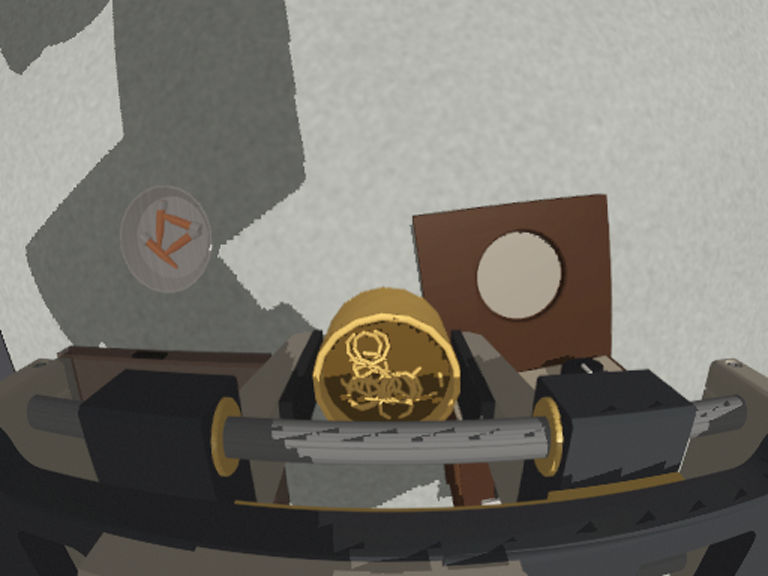

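The well is clear at (519,275), and the held cup is upright at (387,370). Refined well centre is about (0.4735, 0.3015).

move_arm(steps=[[[0,1.5,0,0,1],[0.05,2.5,0,0,1],[0.05,3,0,0,1],[0.05,2,0,0,1],[0,0.97,1,0,1],[0,0,2,0,1],[0,0,3,0,1],[0,0,3,0,1],[0,0,2,0,1],[0,0,1.5,0,1],[0,0,0.5,0,1],[0,0,0,0,1],[0,0,0,0,1]]])

```text
time_s: 31.35
ee_pos: [0.4736, 0.3025, 0.0264]
eef_rot: [[-0.986, 0.167, 0.001], [0.167, 0.986, 0.001], [-0.001, 0.001, -1.0]]
force: [0.4, 0.6, -1.7]
finger_gap: 0.562
grasp_force: 30.0
```

```bash
python3 - <<'E'
from h import *
to(.4735,.3015,.017)
E
```

```text
t 31.35 ee [0.4736 0.3025 0.0264] yaw 80.39 gap 0.562 gf 30.0 F [ 0.4  0.6 -1.7] tool d cm [-0.   -0.1   0.94]
```

move_arm(steps=[[[0,0,0.6,0,1],[0,0,0.28,0,1],[0,0,0,0,1],[0,0,0,0,1],[0,0,0,0,-0.2],[0,0,0,0,-0.4],[0,0,0,0,-0.6],[0,0,0,0,-0.6],[0,0,0,0,-0.6],[0,0,-2,0,-0.6],[0,0,-3,0,-0.6],[0,0,-5,0,-0.6],[0,0,-5,0,-0.6],[0,0,-3,0,-0.6],[0,-3,0,0,-0.6],[0,-4,0,0,-0.6],[0,-3,0,0,-0.6],[0,0,0,0,-0.6],[0,0,0,0,-0.6]]])

```text
time_s: 33.72
ee_pos: [0.4568, 0.2042, 0.1971]
eef_rot: [[-0.986, 0.168, 0.001], [0.168, 0.986, 0.001], [-0.001, 0.001, -1.0]]
force: [-0.2, 0.4, 0.1]
finger_gap: 0.799
grasp_force: 0.0
```

```bash
python3 - <<'E'
from h import *
import pickle
to(.44,-.258,.0745)
d=grab("wrist"); pickle.dump(d,open("wrist5.pkl","wb")); 
u,v=wproj(d,(.4735,.3015,.03)).astype(int); print(u,v)
save(d,"wrist5.png",crop=(max(u-50,0),max(v-50,0),u+50,v+50),scale=5)
hsv=cv2.cvtColor(d["frame"],cv2.COLOR_RGB2HSV);m=((hsv[...,1]>110)&(hsv[...,0]>14)&(hsv[...,0]<30)&(hsv[...,2]>70)).astype(np.uint8)
m=cv2.morphologyEx(m,cv2.MORPH_CLOSE,np.ones((5,5)))
k,l,s,c=cv2.connectedComponentsWithStats(m)
for i in np.argsort(-s[1:,4])[:2]+1: print(s[i],c[i])
print(wproj(d,(.4735,.3015,.047)))
E
```

```text
t 33.73 ee [0.4568 0.2042 0.1971] yaw 80.36 gap 0.799 gf 0.0 F [-0.2  0.4  0.1] tool d cm [ -6.08 -45.86  12.23]
340 182
[ 317  159   50   49 1842] [341.51954397 182.75787188]
[199 309 284  32 923] [380.50812568 326.84507042]
[344.89371814 185.08921758]
```

View pics/wrist5.png

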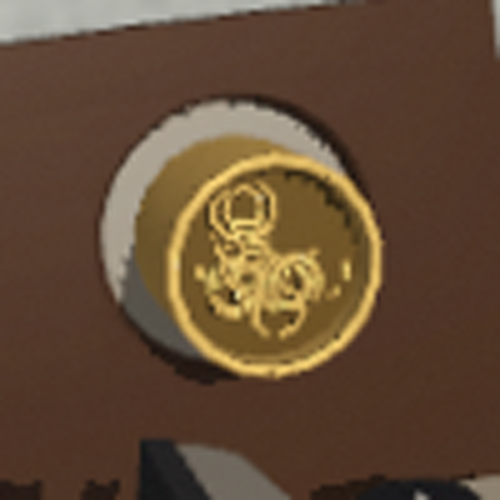

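The cup sits in the well: its rim centre at about (345,185) in full-frame px equals the projection of a seated rim at z = 47 mm. Now returning the three, reel first.

move_arm(steps=[[[-0.3,-2,0,0,-0.6],[-0.5,-4,0,0,-0.6],[-0.5,-4,0,0,-0.6],[-0.5,-4,0,0,-0.6],[-0.5,-4,0,0,-0.6],[-0.5,-4,0,0,-0.6],[-0.5,-4,0,0,-0.6],[-0.5,-4,0,0,-0.6],[-0.5,-4,0,0,-0.6],[-0.5,-4,0,0,-0.6],[-0.5,-4,0,0,-0.6],[-0.5,-3,0,0,-0.6],[-0.3,-0.86,1,0,-0.6],[0,0,3,0,-0.6],[0,0,2,0,-0.6],[0,0,0,0,-0.6],[0,0,0,0,-0.6]]])

```text
time_s: 35.9
ee_pos: [0.4402, -0.2585, 0.1372]
eef_rot: [[-0.986, 0.166, 0.0], [0.166, 0.986, -0.0], [-0.0, -0.0, -1.0]]
force: [-0.5, -0.6, 0.3]
finger_gap: 0.803
grasp_force: 0.0
```

```bash
python3 - <<'E'
from h import *
to(.4402,-.2581,.0747)
d=grab("wrist"); save(d,"wrist6.png")
E
```

```text
t 35.9 ee [ 0.4402 -0.2585  0.1372] yaw 80.42 gap 0.803 gf 0.0 F [-0.5 -0.6  0.3] tool d cm [0.01 0.04 6.25]
```

View pics/wrist6.png

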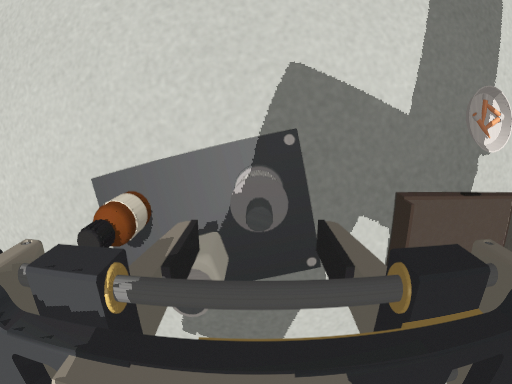

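The reel knob at (259,214) lies centred between the fingers, and the dispenser is 70 mm away in tool x. Descend and grip.

move_arm(steps=[[[0,0,2,0,-0.6],[0,0,2.2,0,-0.6],[0,0,1.5,0,-0.6],[0,0,0.55,0,-0.6],[0,0,0,0,-0.3],[0,0,0,0,0.2],[0,0,0,0,0.5],[0,0,0,0,1],[0,0,0,0,1],[0,0,0,0,1],[0,0,0,0,1]]])

```text
time_s: 37.33
ee_pos: [0.4399, -0.2586, 0.0743]
eef_rot: [[-0.986, 0.167, -0.0], [0.167, 0.986, 0.0], [0.0, 0.0, -1.0]]
force: [-0.4, 0.4, 0.3]
finger_gap: 0.211
grasp_force: 30.0
```

```bash
python3 - <<'E'
from h import *
to(.5917,.0373,.0756)
E
```

```text
t 37.33 ee [ 0.4399 -0.2586  0.0743] yaw 80.38 gap 0.211 gf 30.0 F [-0.4  0.4  0.3] tool d cm [-10.03  31.71  -0.12]
```

move_arm(steps=[[[0,0,-1,0,1],[0,0,-2,0,1],[0,0,-3,0,1],[0,0,-3,0,1],[0,0,-3,0,1],[-0.5,1.5,0,0,1],[-1,3,0,0,1],[-1.1,3.5,0,0,1],[-1.1,3.5,0,0,1],[-1.1,3.5,0,0,1],[-1.1,3.5,0,0,1],[-1.1,3.5,0,0,1],[-1.1,3.5,0,0,1],[-1,3,0,0,1],[-0.7,2,0,0,1],[-0.23,1.2,0,0,1],[0,0,3,0,1],[0,0,3,0,1],[0,0,3,0,1],[0,0,2,0,1]]])

```text
time_s: 39.83
ee_pos: [0.5906, 0.0366, 0.0826]
eef_rot: [[-0.986, 0.168, -0.002], [0.168, 0.986, -0.0], [0.002, -0.001, -1.0]]
force: [-0.4, -0.1, -2.8]
finger_gap: 0.205
grasp_force: 30.0
```

move_arm(steps=[[[0,0,0.5,0,1],[0,0,0,0,1],[0,0,0,0,1],[0,0,0,0,1]]])

```text
time_s: 40.33
ee_pos: [0.5923, 0.0371, 0.0802]
eef_rot: [[-0.986, 0.167, 0.001], [0.167, 0.986, 0.0], [-0.001, 0.0, -1.0]]
force: [0.8, -0.2, -2.8]
finger_gap: 0.208
grasp_force: 30.0
```

```bash
python3 - <<'E'
from h import *
to(.5915,.0373,.0756)
E
```

```text
t 40.33 ee [0.5923 0.0371 0.0802] yaw 80.38 gap 0.208 gf 30.0 F [ 0.8 -0.2 -2.8] tool d cm [0.09 0.01 0.46]
```

move_arm(steps=[[[0.05,0,0.38,0,1],[0,0,0,0,1],[0,0,0,0,1],[0,0,0,0,0.4],[0,0,0,0,0.1],[0,0,0,0,-0.2],[0,0,0,0,-0.3],[0,0,-2,0,-0.3],[0,0,-3,0,-0.3],[0,0,-5,0,-0.3],[0,0,-2,0,-0.6],[0.2,-3,0,0,-0.6],[0.3,-4,0,0,-0.6],[0.3,-4,0,0,-0.6],[0.4,-5,0,0,-0.6],[0.4,-5,0,0,-0.6],[0.4,-5,0,0,-0.6],[0.4,-5,0,0,-0.6],[0.4,-4,0,0,-0.6],[0.3,-2,0,0,-0.6]]])

```text
time_s: 42.82
ee_pos: [0.4983, -0.3242, 0.1955]
eef_rot: [[-0.986, 0.169, 0.0], [0.169, 0.986, -0.0], [-0.0, -0.0, -1.0]]
force: [0.5, 0.6, 0.5]
finger_gap: 0.798
grasp_force: 0.0
```

move_arm(steps=[[[0,0,3,0,-0.6],[0,0,2,0,-0.6],[0,0,0,0,-0.6],[0,0,0,0,-0.6],[0,0,0,0,-0.6]]])

```text
time_s: 43.45
ee_pos: [0.4996, -0.3226, 0.1467]
eef_rot: [[-0.986, 0.167, 0.001], [0.167, 0.986, -0.001], [-0.002, -0.001, -1.0]]
force: [0.4, -0.1, 0.2]
finger_gap: 0.8
grasp_force: 0.0
```

```bash
python3 - <<'E'
from h import *
to(.50,-.3247,.0783)
E
```

```text
t 43.45 ee [ 0.4996 -0.3226  0.1467] yaw 80.41 gap 0.8 gf 0.0 F [ 0.4 -0.1  0.2] tool d cm [-0.06 -0.2   6.84]
```

move_arm(steps=[[[-0.05,-0.2,2,0,-0.6],[0,0,2.5,0,-0.6],[0,0,1.5,0,-0.6],[0,0,0.8,0,-0.6],[0,0,0,0,-0.4],[0,0,0,0,0],[0,0,0,0,0.3],[0,0,0,0,1],[0,0,0,0,1],[0,0,0,0,1]]])

```text
time_s: 44.7
ee_pos: [0.4993, -0.3248, 0.078]
eef_rot: [[-0.986, 0.167, 0.001], [0.167, 0.986, -0.0], [-0.001, -0.0, -1.0]]
force: [-1.2, 0.2, 4.3]
finger_gap: 0.383
grasp_force: 30.0
```

```bash
python3 - <<'E'
from h import *
to(.5756,-.0736,.0792)
E
```

```text
t 44.7 ee [ 0.4993 -0.3248  0.078 ] yaw 80.39 gap 0.383 gf 30.0 F [-1.2  0.2  4.3] tool d cm [-3.32 26.04 -0.13]
```

move_arm(steps=[[[0,0,-1,0,1],[0,0,-2,0,1],[0,0,-3,0,1],[0,0,-3,0,1],[0,0,-3,0,1],[-0.2,1.5,0,0,1],[-0.4,3,0,0,1],[-0.4,3.5,0,0,1],[-0.5,3.5,0,0,1],[-0.5,3.5,0,0,1],[-0.4,3.5,0,0,1],[-0.4,3.5,0,0,1],[-0.3,2.5,0,0,1],[-0.2,1.5,0,0,1],[0,0.04,1,0,1],[0,0,3,0,1],[0,0,3,0,1],[0,0,2.5,0,1],[0,0,1.5,0,1],[0,0,0.5,0,1]]])

```text
time_s: 47.2
ee_pos: [0.5744, -0.0737, 0.0814]
eef_rot: [[-0.986, 0.168, -0.002], [0.168, 0.986, 0.0], [0.002, -0.0, -1.0]]
force: [-0.0, -0.4, -1.5]
finger_gap: 0.383
grasp_force: 30.0
```

move_arm(steps=[[[0,0,0,0,1],[0,0,0,0,1],[0,0,0,0,1]]])

```text
time_s: 47.58
ee_pos: [0.5757, -0.0733, 0.0834]
eef_rot: [[-0.986, 0.167, 0.001], [0.167, 0.986, -0.0], [-0.001, 0.0, -1.0]]
force: [-0.5, 0.5, -1.1]
finger_gap: 0.384
grasp_force: 30.0
```

```bash
python3 - <<'E'
from h import *
to(.5755,-.0736,.0792)
E
```

```text
t 47.58 ee [ 0.5757 -0.0733  0.0834] yaw 80.39 gap 0.384 gf 30.0 F [-0.5  0.5 -1.1] tool d cm [ 0.01 -0.03  0.42]
```

move_arm(steps=[[[0,-0.03,0.38,0,1],[0,0,0,0,1],[0,0,0,0,1],[0,0,0,0,0.2],[0,0,0,0,-0.1],[0,0,0,0,-0.3],[0,0,0,0,-0.3],[0,0,-2,0,-0.3],[0,0,-3,0,-0.3],[0,0,-5,0,-0.3],[0.3,-1.5,-2,0,-0.6],[0.8,-3.5,0,0,-0.6],[1,-4,0,0,-0.6],[1,-4,0,0,-0.6],[1,-4,0,0,-0.6],[1,-4,0,0,-0.6],[1,-4,0,0,-0.6],[0.9,-4,0,0,-0.6],[0.6,-3.5,0,0,-0.6],[0.28,-1.9,0,0,-0.6]]])

```text
time_s: 50.08
ee_pos: [0.4392, -0.401, 0.1988]
eef_rot: [[-0.986, 0.168, 0.0], [0.168, 0.986, -0.0], [-0.0, -0.0, -1.0]]
force: [-0.5, -0.4, -0.0]
finger_gap: 0.799
grasp_force: 0.0
```

move_arm(steps=[[[0,0,3,0,-0.6],[0,0,2,0,-0.6],[0,0,0,0,-0.6],[0,0,0,0,-0.6],[0,0,0,0,-0.6]]])

```text
time_s: 50.7
ee_pos: [0.4406, -0.3998, 0.1498]
eef_rot: [[-0.986, 0.167, 0.001], [0.167, 0.986, -0.001], [-0.001, -0.001, -1.0]]
force: [-0.5, -0.4, -0.0]
finger_gap: 0.799
grasp_force: 0.0
```

```bash
python3 - <<'E'
from h import *
to(.4404,-.3998,.082)
E
```

```text
t 50.7 ee [ 0.4406 -0.3998  0.1498] yaw 80.4 gap 0.799 gf 0.0 F [-0.5 -0.4 -0. ] tool d cm [0.02 0.01 6.78]
```

move_arm(steps=[[[0,0,2,0,-0.6],[0,0,2.5,0,-0.6],[0,0,1.5,0,-0.6],[0,0,0.75,0,-0.6],[0,0,0,0,-0.3],[0,0,0,0,0.1],[0,0,0,0,0.4],[0,0,0,0,1],[0,0,0,0,1],[0,0,0,0,1]]])

```text
time_s: 51.95
ee_pos: [0.44, -0.3997, 0.0814]
eef_rot: [[-0.986, 0.167, 0.0], [0.167, 0.986, -0.0], [-0.0, -0.0, -1.0]]
force: [0.2, -0.5, 1.0]
finger_gap: 0.277
grasp_force: 30.0
```

```bash
python3 - <<'E'
from h import *
to(.5297,-.0088,.0828)
E
```

```text
t 51.95 ee [ 0.44   -0.3997  0.0814] yaw 80.39 gap 0.277 gf 30.0 F [ 0.2 -0.5  1. ] tool d cm [-2.31 40.04 -0.14]
```

move_arm(steps=[[[0,0,-1,0,1],[0,0,-2,0,1],[0,0,-3,0,1],[0,0,-3,0,1],[0,1,-3,0,1],[-0.1,2.5,0,0,1],[-0.2,3.5,0,0,1],[-0.2,3.5,0,0,1],[-0.2,3.5,0,0,1],[-0.2,3.5,0,0,1],[-0.2,3.5,0,0,1],[-0.2,3.5,0,0,1],[-0.2,3.5,0,0,1],[-0.2,3.5,0,0,1],[-0.2,3.5,0,0,1],[-0.2,2.5,0,0,1],[-0.2,1.5,0,0,1],[0,1,1,0,1],[0,0,2.5,0,1],[0,0,2.5,0,1]]])

```text
time_s: 54.45
ee_pos: [0.5291, -0.0094, 0.1402]
eef_rot: [[-0.986, 0.167, -0.0], [0.167, 0.986, -0.0], [0.0, -0.0, -1.0]]
force: [-0.1, 0.1, -1.9]
finger_gap: 0.273
grasp_force: 30.0
```

move_arm(steps=[[[0,0,2.5,0,1],[0,0,2,0,1],[0,0,1,0,1],[0,0,0,0,1],[0,0,0,0,1],[0,0,0,0,1]]])

```text
time_s: 55.2
ee_pos: [0.53, -0.0091, 0.0871]
eef_rot: [[-0.986, 0.167, 0.001], [0.167, 0.986, -0.0], [-0.001, 0.0, -1.0]]
force: [0.1, -0.7, -1.2]
finger_gap: 0.273
grasp_force: 30.0
```

```bash
python3 - <<'E'
from h import *
to(.5297,-.0088,.0825)
E
```

```text
t 55.2 ee [ 0.53   -0.0091  0.0871] yaw 80.38 gap 0.273 gf 30.0 F [ 0.1 -0.7 -1.2] tool d cm [0.03 0.03 0.46]
```

move_arm(steps=[[[0,0,0.41,0,1],[0,0,0,0,1],[0,0,0,0,1],[0,0,0,0,0.3],[0,0,0,0,0],[0,0,0,0,-0.3],[0,0,0,0,-0.3],[0,0,-2,0,-0.3],[0,0,-3,0,-0.3],[0,0,-5,0,-0.3],[0,0,-5,0,-0.3],[0.5,0,-2,0,-0.3],[0,0,0,0,-0.3],[0,0,0,0,-0.3],[0,0,0,0,-0.3]]])

```text
time_s: 57.08
ee_pos: [0.5238, -0.0083, 0.2507]
eef_rot: [[-0.986, 0.167, -0.002], [0.167, 0.986, 0.0], [0.002, -0.0, -1.0]]
force: [0.2, 0.6, -0.5]
finger_gap: 0.656
grasp_force: 0.0
```

```bash
python3 - <<'E'
from h import *
to(.5257,-.0057,.25)
d=grab("wrist"); save(d,"wrist7.png",scale=1.5)
for n,X in dict(flux=(.5294,-.0082,.108),disp=(.5755,-.074,.108),reel=(.592,.0375,.108),cup=(.4735,.3015,.047)).items(): print(n,(1.5*wproj(d,X)).round(0))
d=grab("scene"); save(d,"scene7.png",scale=1.5)
E
```

```text
t 57.08 ee [ 0.5238 -0.0083  0.2507] yaw 80.38 gap 0.656 gf 0.0 F [ 0.2  0.6 -0.5] tool d cm [-0.14  0.28  0.07]
flux [388. 287.]
disp [313. 359.]
reel [461. 357.]
cup [690. 168.]
```

View pics/wrist7.png

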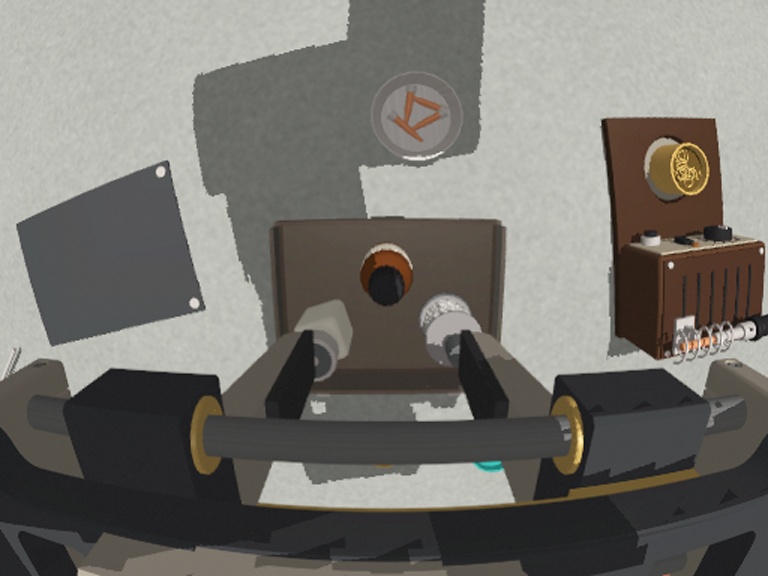

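The final wrist view shows everything upright: flux at (386,287), dispenser (318,357) and reel (455,345) on their starting spots, the cup seated at (689,168), and the mat empty. The gripper is clear. Handing in.

```bash
python3 -c "
from plant import manip
print(manip.hand_in())"
```

```text
the job is handed in; nothing more can be done
None
```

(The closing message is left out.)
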